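Load the stethoscope sanitiser and set its timer

ROBOT

A 6-joint arm with a two-finger parallel gripper is mounted at the origin on the work surface. World frame = base frame: x ahead of the robot, y to its left, z up, the work surface at z = 0. Lengths are in m, angles in rad, forces in N, time in s.
With the tool pointing down it reaches from about 0.25 to 0.725 m from the base axis. Payload 4 kg.
Tool frame: the origin (TCP) lies midway between the tips of the shut fingers; the grasp point (between the pads) lies 19 mm behind it (bot.grip_point_offset is the distance from the TCP to the grasp point, in m); z points along the fingers, y is the line along which they close (so a half turn about z gives the same grasp; the last joint's range is limited). The gripper opens to 85 mm and grips with 20 to 120 N. Pads are 22 mm wide; open, the fingers measure 114 mm over their backs; the gripper's body (76 mm by 85 mm) begins 54 mm behind the grasp point. The pads swing forward as they close: fully open they stand 13 mm farther back than shut.
Start: joints at [-1.204, 0.241, 0.005, 1.335, 0, 1.571], TCP at [0.179, -0.467, 0.231] pointing down, gripper open.
Joint ranges: [-2.72, 2.72], [-1.05, 1.87], [-1.09, 1.28], [-1.99, 2.15], [-1.42, 1.44], [-3.14, 3.14]. Speed limits (rad/s): [2.79, 2.79, 3.14, 3.14, 3.14, 3.14].

INTERFACE

Orientations are given as a unit quaternion [x, y, z, w].
In Python, from workcell import bot gives the robot as it stands.
- The arm moves only by the tool step_arm, never from a script. Its argument "targets" is text: rows parted by semicolons, each of 7 numbers parted by spaces: the opening, from -1 (shut) to 1 (fully open), so that 0 is half open, then the shift along the world's x, y, z normalised to -1 to 1, where 1 is 0.5 m, then the turn, a rotation vector about the world's x, y, z normalised to -1 to 1, where 1 is pi/4 rad. In form: gripper x y z wx wy wz; .... A call has 1 to 10 rows; each row is the pose to reach, as a shift and turn from the pose commanded when the call began; what a row does not reach only later rows make up. A row lasts 1/12 s, in which the tool goes at most 41.7 mm and 7.16 degrees, less where a joint would pass 70% of its speed; a pose out of reach is approached as far as the arm can. A call with a number of a shift or a turn outside -1 to 1 is refused whole. A call with a gripper value outside its range is refused whole. The fingers move at their own pace and stop on an object; the grip force is fixed at half the most. Time passes only in rows, so rows that repeat a pose let the fingers close. It gives the time, the measured TCP pose, the force, the opening and the grip force at its end, in the units of the state.
- bot.get_obs(): the state, without advancing time (a new reading comes with each control period).
- bot.camera(name): name is "scene" or "side" or "wrist"; returns the picture (384x512x3 uint8, red, green, blue); there is no depth.
- bot.camera_info(name): a dict with "vertical_fov" (degrees; the focal length in pixels is half the picture's height over the tangent of half this angle, whatever the lens; pixels are square), "cx", "cy" (the principal point, pixels), "pose" (4x4, takes a point from camera to world coordinates). Camera axes: x right, y up, looking along -z (the intrinsics and any distortion apply to the point x, -y, -z); pixel columns grow to the right and rows downward; lengths in m; the calibration is good to about 2 mm. A picture is of the moment at which its call begins: read the wrist's pose just before it. camera_info takes no time and is no camera call; for the wrist camera it gives the pose at the moment of the call.
- bot.job_done(): hands the job in; it is judged then, once.
The state is a dict: "clock": time; "joint_pos": joint angles; "joint_vel": joint speeds; "tau": joint torques, N m; "eef_pos": TCP position; "tool_rot": TCP orientation; "ft_force": force on the tool from outside, world axes, zero at the start; "ft_torque": the same for the moment, N m; "grip_width": finger opening in m; "grasp_force": force on a finger pad.
Only numpy, scipy, OpenCV 4.12 (cv2) and the standard library are available. Lean on these libraries where they do the work, as an engineer would, in place of code of your own. Each camera call takes 0.05 s, during which the arm holds its last target. There are 200 camera calls.

TASK

Two bronze chestpieces stand on the counter: pick up the larger one and set it gently, broad side down as it stands now, on the floor of the open well in the beige sanitising box. Then turn the round ridged timer knob on that box clockwise until its white pointer lines up with the long raised mark beside the dial, and let go.

Things in the scene. Friction and masses are not known exactly. Their poses are not given: they have to be found in the camera images.
- chestpiece: Larger bronze chestpiece, loose, about 130 g, upright. From below: disc 44 mm wide to 8 mm height, steel waist 22 mm wide to 18 mm, bell 36 mm wide (27 at its foot) to the top at 34 mm. Steel stem 6 mm thick juts out level at 13 mm height, to 47 mm from the axis. Origin: centre of underside; z up, x along the stem. A smaller one (28 mm disc, 20 mm high) and a pot stand 110 mm or more away.
- well (a point): Centre of the floor of the open well, 120 x 120 mm, in the beige box; floor 50 mm above the counter, 25 mm below the box's top face. Axes are the box's: y along its length from timer to well, x across, z up. The box is fixed; its place and yaw vary. It reaches 75 mm from here in +y, 215 mm in -y, 80 mm either way in x.
- timer_grip (a point): On the timer knob's vertical axis, 28 mm above the box's top face, the height to grip; 145 mm from the well's centre in the box's -y. The ridged grip is 49 mm wide for the fingers, from 5 to 37 mm above the top face; below it a skirt 62 mm wide, 5 mm high. The frame turns with the knob: x along the white pointer, z up.
- timer (a joint): Knob angle in rad, growing clockwise seen from above, 0 to 4.71. At 0 the white pointer points along the box's +x; at 1.571 it meets the long raised mark (18 mm; the others are short ticks), pointing along the box's -y, away from the well. Starts between 0.2 and 0.7. Friction about 0.05 N m, no spring: it stays where left.
Things that resemble listed ones, but are neither listed nor needed, are in the scene too. What is shaped like the chestpiece but blue, green or turquoise is not meant.

How it is judged:
On the way, in this order (a step that is already met when the one before it is completed fails the run):
1. the larger chestpiece stands in the well, broad side down, with the timer not yet turned up to the mark (x of chestpiece in the frame of well between -0.045 and 0.045 m and y of chestpiece in the frame of well between -0.045 and 0.045 m and z of chestpiece in the frame of well below 0.008 m and angle between chestpiece's own z axis and vertical below 0.2 rad and value of joint timer below 1 rad), for 0.2 s.
2. the timer's pointer is at the long mark (value of joint timer between 1.371 and 1.771 rad), for 0.2 s.
At the end, for the whole second after the job is handed in: The larger chestpiece rests broad side down on the well's floor (anywhere in the well, upright within 0.2 rad, underside within 8 mm of the floor), and the timer stands still within 0.2 rad (11 degrees) of the long mark (all of step 2 and x of chestpiece in the frame of well between -0.045 and 0.045 m and y of chestpiece in the frame of well between -0.045 and 0.045 m and z of chestpiece in the frame of well below 0.008 m and angle between chestpiece's own z axis and vertical below 0.2 rad and linear speed of chestpiece below 0.03 m/s and velocity of joint timer between -0.05 and 0.05 rad/s); the robot touches nothing.
It fails at once if the larger chestpiece is dropped or thrown into the well (faster than 0.6 m/s within 50 mm above its floor) (horizontal distance between chestpiece and well below 0.06 m and z of chestpiece in the frame of well below 0.05 m and linear speed of chestpiece above 0.6 m/s).
It also fails if it takes over 45 s, if anything falls off the work surface, if the arm or the gripper's body presses on something with over 40 N, if the wrist force passes 120 N, or if a joint passes its speed limit or range.

## Working session

There is one attempt and no reset: what is moved stays moved. The work goes in short steps, Python scripts to look and compute and a tool call to move; the robot and the scene stay as the last step left them, time stands still between calls to the robot, and variables do not carry over. Pictures are saved under pics/ and viewed, at most 10 in all, crops included, and the job is handed in when it is done.

Besides the shell and the picture viewer there is one more tool, called after "Emit:" in YAML: its name, and indented under it one key for each argument. step_arm: Moves the arm, as the interface text tells. Scaled input: -1 to 1 covers 0.5 m each way for a shift and pi/4 rad each way for a turn. Its arguments: {"type":"object","properties":{"targets":{"type":"string"}},"required":["targets"]}

```bash
mkdir -p pics; ls; python3 - <<'E'
from workcell import bot
import cv2,numpy as np
ims=[]
for n in("scene","side","wrist"):
    im=bot.camera(n);cv2.imwrite(f"pics/{n}0.png",im[:,:,::-1])
    i=bot.camera_info(n);print(n,{k:(np.round(v,4).tolist() if k=='pose' else v) for k,v in i.items()})
E
```

```text
pics
scene {'vertical_fov': 56.69122372886137, 'cx': 259.98284827813694, 'cy': 187.0813321639815, 'pose': [[-0.8341, -0.4107, 0.3682, 0.7701], [0.5516, -0.626, 0.5513, 0.428], [0.0041, 0.6629, 0.7487, 0.7027], [0.0, 0.0, 0.0, 1.0]]}
side {'vertical_fov': 49.1586634760736, 'cx': 254.982522476323, 'cy': 187.69629194594089, 'pose': [[-0.7308, 0.4942, -0.4709, 0.0305], [-0.6823, -0.5091, 0.5246, 0.509], [0.0195, 0.7046, 0.7093, 0.7671], [0.0, 0.0, 0.0, 1.0]]}
wrist {'vertical_fov': 64.63761820313965, 'cx': 255.34782979732347, 'cy': 193.14924615378015, 'pose': [[0.3592, 0.8976, 0.2555, 0.244], [-0.9333, 0.346, 0.0964, -0.4414], [-0.0019, -0.273, 0.962, 0.3722], [0.0, 0.0, 0.0, 1.0]]}
```

View pics/scene0.png

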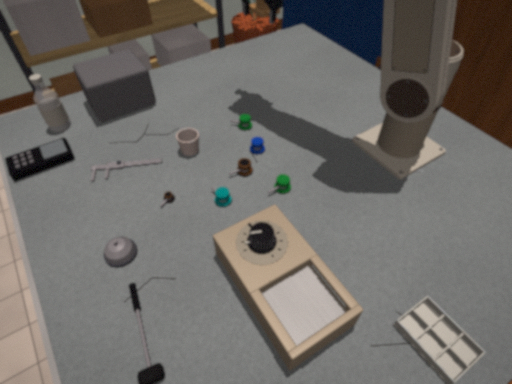

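View pics/side0.png

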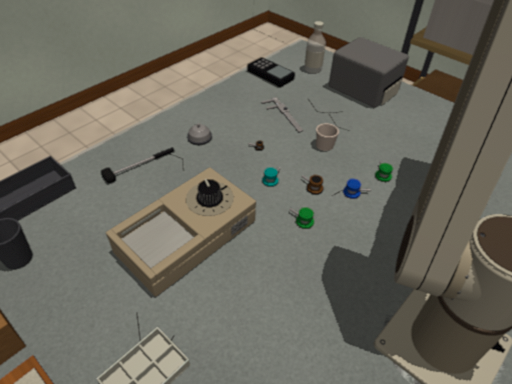

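Scene view: the larger bronze piece is at about (245,167), the smaller bronze one at (168,197). The blue, green and turquoise ones are at (257,145), (245,121), (284,183) and (222,197). In the side view the larger bronze piece is at about (315,184). It is the only bronze piece as big as the coloured ones, so it fits. I'll confirm it in a crop and locate it along with the box.

```bash
cat > h.py <<'E'
import numpy as np,cv2
from workcell import bot
def K(i): return 192/np.tan(np.radians(i["vertical_fov"])/2)
def ray(i,u,v):
    d=np.array([(u-i["cx"])/K(i),-(v-i["cy"])/K(i),-1]);P=np.array(i["pose"]);return P[:3,3],P[:3,:3]@d
def onz(i,u,v,z):
    o,d=ray(i,u,v);return o+d*(z-o[2])/d[2]
def proj(i,p):
    P=np.array(i["pose"]);c=P[:3,:3].T@(np.array(p)-P[:3,3]);return [i["cx"]-K(i)*c[0]/c[2],i["cy"]+K(i)*c[1]/c[2]]
E
python3 - <<'E'
from h import *
s,d=bot.camera_info("scene"),bot.camera_info("side")
for n,a,b,z in(("big",(245,167),(315,184),.018),("small",(168,197),(259,146),.01)):
    print(n,onz(s,*a,z).round(4),onz(d,*b,z).round(4))
print("box scene",[onz(s,*p,.075).round(4).tolist() for p in((214,237),(276,207),(359,306),(292,352))])
print("knob top scene, side",onz(s,262,232,.112).round(4),onz(d,209,187,.112).round(4))
a=cv2.imread("pics/scene0.png");b=cv2.imread("pics/side0.png")
A=cv2.resize(a[110:260,140:340],None,fx=4,fy=4,interpolation=2)[:600]
cv2.imwrite("pics/cA.png",A)
cv2.imwrite("pics/cB.png",cv2.resize(b[130:300,100:340],None,fx=3.3,fy=3.3,interpolation=2))
E
```

```text
big [ 0.4272 -0.159   0.018 ] [ 0.4271 -0.1612  0.018 ]
small [ 0.6427 -0.182   0.01  ] [ 0.6382 -0.18    0.01  ]
box scene [[0.6189, 0.0294, 0.075], [0.4642, 0.0353, 0.075], [0.4701, 0.3058, 0.075], [0.6196, 0.3021, 0.075]]
knob top scene, side [0.5422 0.095  0.112 ] [0.5394 0.0934 0.112 ]
```

View pics/cA.png

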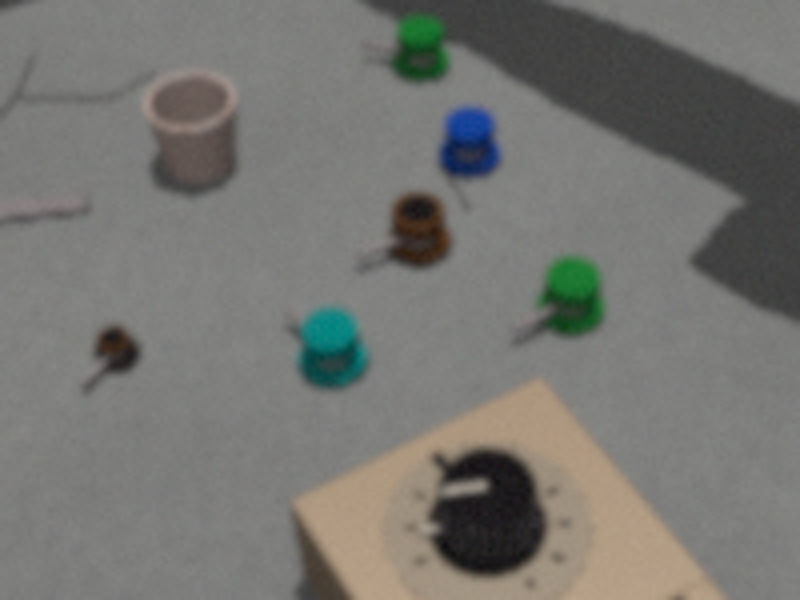

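View pics/cB.png

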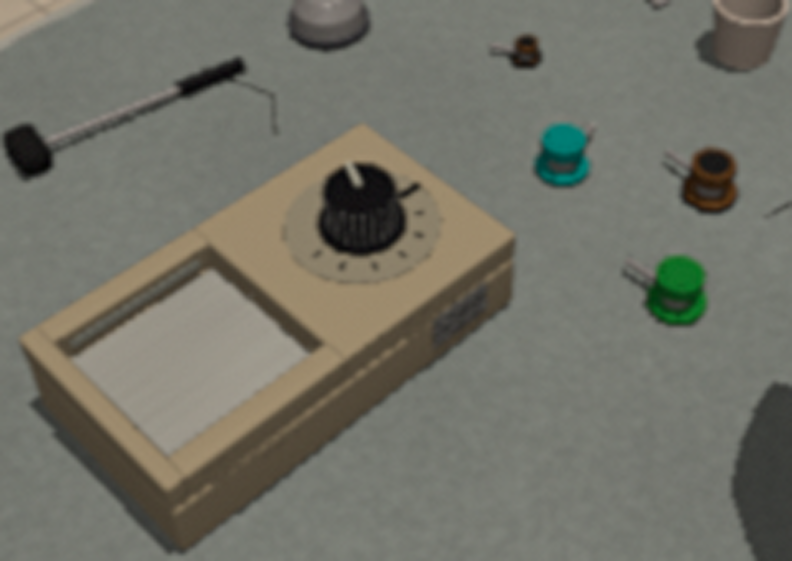

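```bash
python3 - <<'E'
from h import *
from scipy.optimize import least_squares
s,d=bot.camera_info("scene"),bot.camera_info("side")
obs=[(d,(107.2,233),(.08,.075)),(d,(210,167.7),(.08,-.215)),(d,(256,202),(-.08,-.215)),(d,(154.5,278),(-.08,.075)),
(s,(213.5,235.7),(.08,-.215)),(s,(275,205),(-.08,-.215)),(s,(359,306),(-.08,.075)),(s,(292,352),(.08,.075))]
def W(p,l,z): c,q=np.cos(p[2]),np.sin(p[2]);return [p[0]+c*l[0]-q*l[1],p[1]+q*l[0]+c*l[1],z]
f=lambda p:np.ravel([np.subtract(proj(i,W(p,l,.075)),u) for i,u,l in obs])
r=least_squares(f,[.54,.23,0],loss='soft_l1');print(r.x.round(4),f(r.x).round(1).tolist())
k=W(r.x,(0,-.145),.112);print("knob",np.round(k,4))
# pointer tip on knob top
for i,a,b in((s,(262.5,231),(250.5,233)),(d,(209,187),(205.5,179))):
    v=(onz(i,*b,.112)-onz(i,*a,.112));t=np.arctan2(v[1],v[0]);print("ptr",v.round(4),"timer",-(t-r.x[2]))
# stem dir
a=onz(s,244.5,170,.013);b=onz(s,229.5,176.5,.013);print("stem s",(b-a).round(4))
a=onz(d,315.2,186.5,.013);b=onz(d,302.5,177,.013);print("stem d",(b-a).round(4))
o=bot.get_obs();print(o["eef_pos"],o["tool_rot"],o["clock"],o["grip_width"])
from scipy.spatial.transform import Rotation as R
print(R.from_quat(o["tool_rot"]).as_matrix().round(3).tolist())
for n,px in(("turq",(222,197)),("green",(284,183)),("blue",(257,145))):print(n,onz(s,*px,.018).round(3))
E
```

```text
[ 0.5413  0.2345 -0.0156] [-0.5, -0.7, 0.8, -1.5, 2.2, -2.0, -1.5, 0.8, -1.6, -2.6, -0.4, -3.4, 5.0, -0.0, 0.8, 4.2]
knob [0.539  0.0895 0.112 ]
ptr [ 0.0226 -0.0091  0.    ] timer 0.3680412656769315
ptr [ 0.0243 -0.0117  0.    ] timer 0.43313153154189915
stem s [ 0.046  -0.0014  0.    ]
stem d [ 0.0452 -0.0049  0.    ]
[ 0.17912333 -0.46630494  0.23061562] [ 9.83234363e-01  1.82344572e-01 -1.59337648e-04 -7.86969406e-04] 0.15 0.0857588123807746
[[0.934, 0.359, -0.001], [0.359, -0.933, 0.001], [-0.0, -0.002, -1.0]]
turq [ 0.531 -0.101  0.018]
green [ 0.373 -0.054  0.018]
blue [ 0.351 -0.215  0.018]
```

The crop confirms it: the brown-bronze larger piece is at crop A (418,230), with its stem along about world +x. The smaller bronze one is at (115,350), and the other four are blue, green or turquoise. The long mark points along world -y. I'm moving above the piece for a close look.

Emit:
step_arm:
  targets: "1 0.496 0.612 -0.16 0 0 -0.55;1 0.496 0.612 -0.16 0 0 -0.55;1 0.496 0.612 -0.16 0 0 -0.55;1 0.496 0.612 -0.16 0 0 -0.55;1 0.496 0.612 -0.16 0 0 -0.55;1 0.496 0.612 -0.16 0 0 -0.55;1 0.496 0.612 -0.16 0 0 -0.55;1 0.496 0.612 -0.16 0 0 -0.55;1 0.496 0.612 -0.16 0 0 -0.55;1 0.496 0.612 -0.16 0 0 -0.55"

```text
clock: 0.98
eef_pos: [0.4281, -0.1587, 0.1508]
tool_rot: [0.999, -0.032, -0.0, -0.0]
ft_force: [-0.3, -1.0, -0.6]
grip_width: 0.0855
grasp_force: 0.0
```

Emit:
step_arm:
  targets: "1 0 0 0 0 0 0;1 0 0 0 0 0 0;1 0 0 0 0 0 0"

```text
clock: 1.23
eef_pos: [0.4269, -0.1606, 0.1511]
tool_rot: [0.999, -0.032, -0.001, 0.0]
ft_force: [-1.0, -1.1, -1.3]
grip_width: 0.0853
grasp_force: 0.0
```

```bash
python3 - <<'E'
from h import *
from scipy.spatial.transform import Rotation as R
o=bot.get_obs();w=bot.camera_info("wrist");im=bot.camera("wrist");np.save("w1.npy",w,allow_pickle=True)
print(o["eef_pos"],R.from_quat(o["tool_rot"]).as_matrix().round(3).tolist(),proj(w,[.427,-.16,.034]))
cv2.imwrite("pics/w1.png",im[:,:,::-1])
E
```

```text
[ 0.42689788 -0.16063214  0.15106262] [[0.998, -0.064, -0.001], [-0.064, -0.998, -0.0], [-0.001, 0.0, -1.0]] [np.float64(254.95293526360922), np.float64(188.44818419260292)]
```

View pics/w1.png

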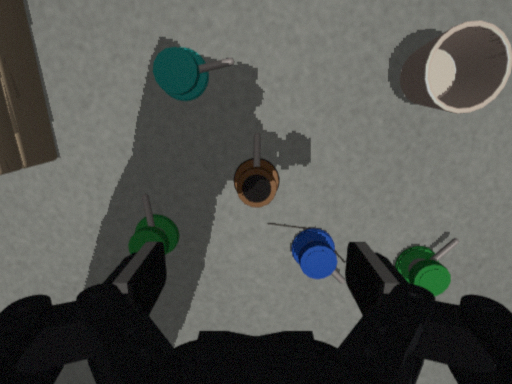

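The bell top is at about (257,190), against a prediction of (255,188). The position holds and the fingers have room, so I'm descending and gripping.

Emit:
step_arm:
  targets: "1 -0.001 -0.003 -0.08 0 0 0;1 -0.001 -0.003 -0.16 0 0 0;1 -0.001 -0.003 -0.22 0 0 0;1 -0.001 -0.003 -0.26 0 0 0;1 -0.001 -0.003 -0.28 0 0 0;1 -0.001 -0.003 -0.28 0 0 0;1 -0.001 -0.003 -0.28 0 0 0"

```text
clock: 1.87
eef_pos: [0.4259, -0.1635, 0.0113]
tool_rot: [0.999, -0.034, -0.0, -0.0]
ft_force: [-0.2, -0.1, 0.3]
grip_width: 0.0853
grasp_force: 0.0
```

Emit:
step_arm:
  targets: "-1 0 0 0 0 0 0;-1 0 0 0 0 0 0;-1 0 0 0 0 0 0;-1 0 0 0 0 0 0;-1 0 0 0 0 0 0;-1 0 0 0 0 0 0;-1 0 0 0 0 0 0;-1 0 0 0 0 0 0"

```text
clock: 2.53
eef_pos: [0.4275, -0.1625, 0.0126]
tool_rot: [0.999, -0.032, 0.001, 0.0]
ft_force: [-2.0, 0.0, 6.4]
grip_width: 0.0337
grasp_force: 59.1
```

Emit:
step_arm:
  targets: "-1 0 0 0.04 0 0 0;-1 0 0 0.1 0 0 0;-1 0 0 0.16 0 0 0;-1 0 0 0.22 0 0 0;-1 0 0 0.28 0 0 0;-1 0 0 0.32 0 0 0;-1 0 0 0.32 0 0 0;-1 0 0 0.32 0 0 0"

```text
clock: 3.2
eef_pos: [0.4277, -0.1624, 0.1726]
tool_rot: [0.999, -0.032, 0.002, 0.001]
ft_force: [-0.3, 0.7, -2.1]
grip_width: 0.0339
grasp_force: 60.1
```

```bash
python3 - <<'E'
from h import *
o=bot.get_obs();d=bot.camera_info("side");im=bot.camera("side")[:,:,::-1]
w=bot.camera("wrist")[:,:,::-1]
e=o["eef_pos"];print(e,o["ft_force"],o["grip_width"],o["grasp_force"]);u,v=map(int,proj(d,e));print(u,v)
c=im[max(v-60,0):v+60,max(u-60,0):u+60];c=cv2.resize(c,(400,400),interpolation=2)
cv2.imwrite("pics/h1.png",np.hstack([c,cv2.resize(w[130:330,150:350],(400,400),interpolation=2)]))
E
```

```text
[ 0.42766886 -0.1624466   0.17256122] [-0.29915993  0.74607964 -2.08899316] 0.033913573279777794 60.056690303608775
323 135
```

View pics/h1.png

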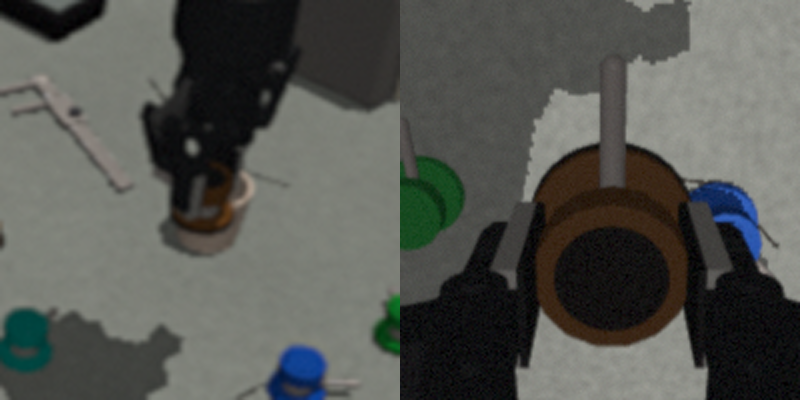

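The piece is held upright, with the stem pointing ahead at crop (612,120). The underside sits 12.6 mm below the TCP. I'm moving over the well.

Emit:
step_arm:
  targets: "-1 0.023 0.08 0 0 0 0;-1 0.046 0.16 0 0 0 0;-1 0.069 0.24 0 0 0 0;-1 0.092 0.32 0 0 0 0;-1 0.115 0.4 0 0 0 0;-1 0.138 0.48 0 0 0 0;-1 0.161 0.56 0 0 0 0;-1 0.184 0.64 0 0 0 0;-1 0.207 0.72 0 0 0 0;-1 0.227 0.795 0 0 0 0"

```text
clock: 4.13
eef_pos: [0.5123, 0.0049, 0.1711]
tool_rot: [1.0, -0.004, -0.001, -0.016]
ft_force: [0.1, -0.6, -0.2]
grip_width: 0.0334
grasp_force: 60.2
```

Emit:
step_arm:
  targets: "-1 0 0 0 0 0 0;-1 0 0 0 0 0 0;-1 0 0 0 0 0 0;-1 0 0 0 0 0 0"

```text
clock: 4.47
eef_pos: [0.5115, 0.0057, 0.1714]
tool_rot: [1.0, -0.004, -0.001, -0.016]
ft_force: [-0.0, -0.0, -0.9]
grip_width: 0.0334
grasp_force: 60.2
```

```bash
python3 - <<'E'
from h import *
o=bot.get_obs();w=bot.camera_info("wrist");im=bot.camera("wrist")[:,:,::-1].copy()
print(o["eef_pos"],o["grip_width"])
p=(.5413,.2345,-.0156)
def W(l,z): c,q=np.cos(p[2]),np.sin(p[2]);return [p[0]+c*l[0]-q*l[1],p[1]+q*l[0]+c*l[1],z]
for l in((.06,.06),(.06,-.06),(-.06,.06),(-.06,-.06),(.08,-.06),(.08,.075)):
    u=proj(w,W(l,.075));print(l,np.round(u));cv2.circle(im,tuple(int(x) for x in u),3,(0,0,255),1)
cv2.imwrite("pics/w2.png",im)
E
```

```text
[0.51151932 0.00566878 0.1713611 ] 0.033429937812626605
(0.06, 0.06) [-117.   80.]
(0.06, -0.06) [37. 81.]
(-0.06, 0.06) [-72. 226.]
(-0.06, -0.06) [ 63. 229.]
(0.08, -0.06) [32. 53.]
(0.08, 0.075) [-145.   52.]
```

View pics/w2.png

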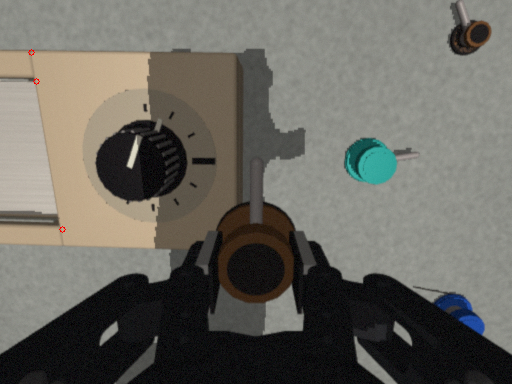

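The wrist picture shows the box seams at (32,53), (37,81) and (62,229). They match my predicted points, so the box pose is good. The arm covered only part of the distance and tilted slightly, so I'll check the joints before going on.

```bash
python3 - <<'E'
from h import *
o=bot.get_obs();print(np.round(o["joint_pos"],3),np.round(o["tau"],1),o["ft_force"])
E
```

```text
[-0.008  0.298 -0.077  1.196  0.033  3.141] [ -0.1 -39.4  24.6   0.    0.1   0. ] [-0.32519113 -0.77459277 -0.73836542]
```

Emit:
step_arm:
  targets: "-1 0.012 0.08 0 -0.041 0 0;-1 0.024 0.16 0 -0.041 0 0;-1 0.036 0.24 0 -0.041 0 0;-1 0.048 0.32 0 -0.041 0 0;-1 0.06 0.4 0 -0.041 0 0;-1 0.06 0.458 0 -0.041 0 0;-1 0.06 0.458 0 -0.041 0 0;-1 0.06 0.458 0 -0.041 0 0;-1 0.06 0.458 0 -0.041 0 0;-1 0.06 0.458 0 -0.041 0 0"

```text
clock: 5.35
eef_pos: [0.5479, 0.0411, 0.1713]
tool_rot: [0.999, 0.029, -0.001, -0.017]
ft_force: [0.3, 0.8, -1.6]
grip_width: 0.0337
grasp_force: 60.2
```

Joint 6 reached its limit of 3.14, because this tool yaw isn't possible at y > 0. I'll turn the tool counter-clockwise by about 90°, so the stem points to box +y (the well fits it either way), and then continue.

Emit:
step_arm:
  targets: "-1 0 0 0 -0.03 0 0.15;-1 0 0 0 -0.043 0.01 0.3;-1 0 0 0 -0.043 0.015 0.45;-1 0 0 0 -0.043 0.02 0.6;-1 0 0 0 -0.043 0.02 0.75;-1 0 0 0 -0.043 0.02 0.9;-1 0 0 0 -0.043 0.02 0.98;-1 0 0 0 -0.043 0.02 0.98"

```text
clock: 6.02
eef_pos: [0.5478, 0.0413, 0.1714]
tool_rot: [0.915, 0.402, -0.016, 0.001]
ft_force: [0.7, 0.2, -1.1]
grip_width: 0.0335
grasp_force: 60.2
```

Emit:
step_arm:
  targets: "-1 0 0.06 0 0 0 0.15;-1 0 0.12 0 0 0 0.3;-1 0 0.18 0 0 0 0.45;-1 0 0.24 0 0 0 0.6;-1 0 0.3 0 0 0 0.75;-1 0 0.34 0 0 0 0.9;-1 0 0.36 0 0 0 0.94;-1 0 0.36 0 0 0 0.94;-1 0 0.36 0 0 0 0.94"

```text
clock: 6.77
eef_pos: [0.5477, 0.2209, 0.1712]
tool_rot: [0.71, 0.704, -0.015, 0.007]
ft_force: [-0.6, 0.3, -0.7]
grip_width: 0.0334
grasp_force: 60.2
```

```bash
python3 - <<'E'
from h import *
from scipy.spatial.transform import Rotation as R
o=bot.get_obs();e=o["eef_pos"];M=R.from_quat(o["tool_rot"]).as_matrix();print(np.round(e,4),M.round(3).tolist(),np.round(o["joint_pos"],2),o["grip_width"],o["grasp_force"])
T=np.c_[[0,1,0],[1,0,0],[0,0,-1]]
print("shift",((np.array([.541,.232,.0])-e)/.5).round(3),"turn",(R.from_matrix(T@M.T).as_rotvec()/(np.pi/4)).round(3))
E
```

```text
[0.5477 0.2209 0.1712] [[0.008, 1.0, -0.011], [0.999, -0.008, -0.031], [-0.031, -0.011, -0.999]] [ 0.4   0.47  0.18  1.3  -0.02  1.97] 0.03343747441017214 60.194782465696335
shift [-0.013  0.022 -0.342] turn [ 0.039 -0.014  0.01 ]
```

Emit:
step_arm:
  targets: "-1 -0.013 0.022 0 0.039 -0.014 0.01;-1 -0.013 0.022 -0.04 0.039 -0.014 0.01;-1 -0.013 0.022 -0.08 0.039 -0.014 0.01;-1 -0.013 0.022 -0.12 0.039 -0.014 0.01;-1 -0.013 0.022 -0.15 0.039 -0.014 0.01;-1 -0.013 0.022 -0.175 0.039 -0.014 0.01;-1 -0.013 0.022 -0.195 0.039 -0.014 0.01;-1 -0.013 0.022 -0.205 0.039 -0.014 0.01;-1 -0.013 0.022 -0.212 0.039 -0.014 0.01;-1 -0.013 0.022 -0.212 0.039 -0.014 0.01"

```text
clock: 7.6
eef_pos: [0.5413, 0.2316, 0.0651]
tool_rot: [0.707, 0.707, 0.0, -0.0]
ft_force: [-0.9, 0.0, -0.3]
grip_width: 0.0333
grasp_force: 60.2
```

Emit:
step_arm:
  targets: "-1 0 0 -0.002 0 0 0;-1 0 0 -0.004 0 0 0;-1 0 0 -0.004 0 0 0"

```text
clock: 7.85
eef_pos: [0.5417, 0.2325, 0.064]
tool_rot: [0.706, 0.708, 0.001, 0.0]
ft_force: [-0.3, -0.2, -1.4]
grip_width: 0.0336
grasp_force: 60.2
```

Emit:
step_arm:
  targets: "-1 0 0 -0.002 0 0 0;-1 0 0 -0.004 0 0 0;-1 0 0 -0.004 0 0 0"

```text
clock: 8.1
eef_pos: [0.5417, 0.2326, 0.0626]
tool_rot: [0.706, 0.708, 0.001, 0.0]
ft_force: [-1.0, -1.3, 4.6]
grip_width: 0.0336
grasp_force: 60.7
```

Contact at about 5 N. I'm opening part-way and rising.

Emit:
step_arm:
  targets: "0.1 0 0 0 0 0 0;0.4 0 0 0 0 0 0;0.4 0 0 0 0 0 0;0.4 0 0 0 0 0 0;0.4 0 0 0 0 0 0;0.4 0 0 0.04 0 0 0;0.4 0 0 0.1 0 0 0;0.4 0 0 0.18 0 0 0;0.4 0 0 0.26 0 0 0;0.4 0 0 0.26 0 0 0"

```text
clock: 8.93
eef_pos: [0.5457, 0.2342, 0.2006]
tool_rot: [0.706, 0.708, 0.008, 0.003]
ft_force: [1.2, 0.8, 0.5]
grip_width: 0.0596
grasp_force: 0.0
```

Emit:
step_arm:
  targets: "1 0 -0.08 0.02 0 0 0;1 0 -0.16 0.02 0 0 0;1 0 -0.2 0.02 0 0 0;1 0 -0.2 0.02 0 0 0;1 0 -0.2 0.02 0 0 0"

```text
clock: 9.35
eef_pos: [0.5414, 0.1313, 0.2014]
tool_rot: [0.707, 0.707, 0.001, -0.0]
ft_force: [0.4, -0.3, 0.2]
grip_width: 0.0854
grasp_force: 0.0
```

```bash
python3 - <<'E'
from h import *
o=bot.get_obs();w=bot.camera_info("wrist");im=bot.camera("wrist")[:,:,::-1].copy()
print(o["eef_pos"],o["tool_rot"],o["grip_width"],"proj well bell top",np.round(proj(w,[.5417,.2326,.084])),"knob top",np.round(proj(w,[.539,.0895,.112])))
s=bot.camera("side")[:,:,::-1]
cv2.imwrite("pics/w3.png",np.hstack([im,cv2.resize(s[160:300,90:190],(274,384),interpolation=2)]))
E
```

```text
[0.54142689 0.13125993 0.20140045] [ 7.07217382e-01  7.06995781e-01  6.79558211e-04 -2.78382912e-04] 0.08542289972352969 proj well bell top [255.  66.] knob top [252. 246.]
```

View pics/w3.png

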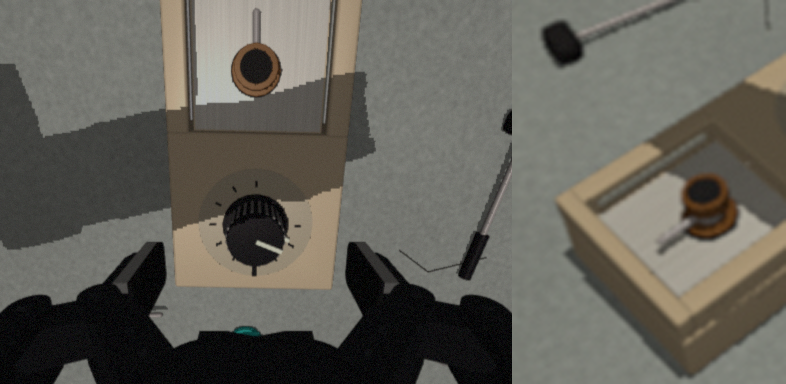

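The chestpiece stands upright in the well, with its bell at (256,67) and prediction (255,66). The pointer runs from (257,242) to (281,252), so the timer is at about 0.38. The long mark is at (254,270), and the dial centre at about (255,221).

```bash
python3 - <<'E'
from h import *
w=bot.camera_info("wrist");im=bot.camera("wrist")
hsv=im[205:290,215:310].astype(int)
print("dial",onz(w,254.5,221.5,.0755),"mark ctr",onz(w,254,270,.077),"knob from mask:")
m=(im.max(2)<60).astype(np.uint8);n,l,st,c=cv2.connectedComponentsWithStats(m)
for k in range(1,n):
    x,y,a,b,s=st[k]
    if s>500 and 200<c[k][0]<310 and 150<c[k][1]<290: print(st[k],c[k], onz(w,x+a/2,y+b-a*.5,.112))
a,b=onz(w,257,242,.112),onz(w,281,252,.112);v=b-a;print("timer",-np.arctan2(v[1],v[0])-.016)
E
```

```text
dial [0.54089554 0.09901573 0.0755    ] mark ctr [0.54052563 0.04888347 0.077     ] knob from mask:
[ 223  195   65   82 3547] [254.1728221  230.27121511] [0.54186482 0.09269936 0.112     ]
timer 0.40606123833922897
```

Emit:
step_arm:
  targets: "1 -0.003 -0.078 0 0 0 0.15;1 -0.003 -0.078 -0.04 0 0 0.25;1 -0.003 -0.078 -0.1 0 0 0.25;1 -0.003 -0.078 -0.16 0 0 0.25;1 -0.003 -0.078 -0.21 0 0 0.25;1 -0.003 -0.078 -0.233 0 0 0.25;1 -0.003 -0.078 -0.233 0 0 0.25;1 -0.003 -0.078 -0.233 0 0 0.25"

```text
clock: 10.17
eef_pos: [0.5394, 0.0943, 0.0842]
tool_rot: [0.633, 0.774, -0.0, -0.001]
ft_force: [-0.3, -0.6, -0.3]
grip_width: 0.0854
grasp_force: 0.0
```

Emit:
step_arm:
  targets: "-1 0 0 0 0 0 0;-1 0 0 0 0 0 0;-1 0 0 0 0 0 0;-1 0 0 0 0 0 0;-1 0 0 0 0 0 0;-1 0 0 0 0 0 0"

```text
clock: 10.67
eef_pos: [0.5411, 0.0938, 0.0867]
tool_rot: [0.633, 0.774, 0.002, 0.001]
ft_force: [-0.4, 0.2, 6.6]
grip_width: 0.0475
grasp_force: 61.3
```

Emit:
step_arm:
  targets: "-1 0 0 0 0 0 -0.12;-1 0 0 0 0 0 -0.24;-1 0 0 0 0 0 -0.36;-1 0 0 0 0 0 -0.48;-1 0 0 0 0 0 -0.6;-1 0 0 0 0 0 -0.72;-1 0 0 0 0 0 -0.84;-1 0 0 0 0 0 -0.95;-1 0 0 0 0 0 -0.95"

```text
clock: 11.42
eef_pos: [0.5411, 0.0938, 0.0867]
tool_rot: [0.873, 0.488, 0.002, 0.0]
ft_force: [0.2, 0.6, 5.4]
grip_width: 0.0475
grasp_force: 61.5
```

Emit:
step_arm:
  targets: "-1 0 0 0 0 0 -0.12;-1 0 0 0 0 0 -0.24;-1 0 0 0 0 0 -0.36;-1 0 0 0 0 0 -0.48;-1 0 0 0 0 0 -0.55;-1 0 0 0 0 0 -0.55;-1 0 0 0 0 0 -0.55"

```text
clock: 12.0
eef_pos: [0.5412, 0.0937, 0.0867]
tool_rot: [0.957, 0.291, 0.002, 0.0]
ft_force: [-0.8, 1.0, 4.9]
grip_width: 0.0472
grasp_force: 61.5
```

Emit:
step_arm:
  targets: "1 0 0 0 0 0 0;1 0 0 0 0 0 0;1 0 0 0 0 0 0;1 0 0 0 0 0 0;1 0 0 0 0 0 0;1 0 0 0.06 0 0 0;1 0 0 0.14 0 0 0;1 0 0 0.22 0 0 0;1 0 0.03 0.26 0 0 0;1 0 0.03 0.26 0 0 0"

```text
clock: 12.83
eef_pos: [0.5431, 0.1104, 0.2211]
tool_rot: [0.956, 0.292, 0.006, 0.0]
ft_force: [0.3, -1.2, 0.6]
grip_width: 0.0855
grasp_force: 0.0
```

```bash
python3 - <<'E'
from h import *
o=bot.get_obs();w=bot.camera_info("wrist");im=bot.camera("wrist")[:,:,::-1]
print(o["eef_pos"],o["clock"],o["tool_rot"])
cv2.imwrite("pics/w4.png",im)
u,v=map(int,proj(w,[.54,.092,.11]));print(u,v)
m=im[:,:,:].min(2);y,x=np.mgrid[:384,:512]
sel=(m>150)&(np.hypot(x-u,y-v)<45);pts=np.array([onz(w,a,b,.112)[:2] for a,b in zip(x[sel],y[sel])]);print(len(pts))
if len(pts)>5:
    l=cv2.fitLine(pts.astype(np.float32),2,0,.001,.001).ravel();print(l,pts.min(0),pts.max(0))
E
```

```text
[0.54312791 0.11040948 0.2210802 ] 12.8333 [9.56425978e-01 2.91905719e-01 6.35583873e-03 5.66946259e-05]
270 206
71
[0.02606819 0.9996602  0.5408436  0.08134278] [0.53948542 0.07010234] [0.54221841 0.09225519]
```

View pics/w4.png

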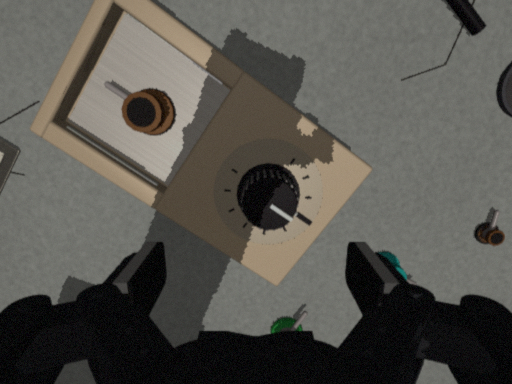

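The pointer at (270,207)–(298,222) lines up with the long mark at (303,218), within about 0.01 rad. The chestpiece still stands upright in the well and the gripper is clear.

Emit:
step_arm:
  targets: "1 0 0 0 0 0 0;1 0 0 0 0 0 0;1 0 0 0 0 0 0"

```text
clock: 13.13
eef_pos: [0.5386, 0.1078, 0.2128]
tool_rot: [0.957, 0.291, -0.002, -0.0]
ft_force: [0.1, 0.0, -0.5]
grip_width: 0.0853
grasp_force: 0.0
```

```bash
python3 -c "
from workcell import bot
print(bot.job_done())"
```

```text
the job is handed in; nothing more can be done
None
```

I handed the job in at about 13 s: the larger bronze chestpiece stands upright in the well, and the timer pointer is within about 0.01 rad of the long mark by my camera measurement; the hand-in returned no verdict.

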